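Hang the lift-off door on the sample cupboard

TASK

Take the cupboard door out of its holder, hang it on the sample cupboard by lowering both hinge knuckles fully down onto the two upright hinge pins while the door stands open, let go so that it hangs by itself, then swing it shut against the seal. The hinge plate may be screwed on a little to one side, so feel for the pins gently and never force the door or lean on the cupboard; leave the beaker and the white bottle where they are.

Things in the scene. Friction and masses are not known exactly. Their poses are not given: they have to be found in the camera images.
- cupboard: Grey painted steel cupboard fixed to the bench, 120 deep (x) x 230 wide (y) x 188 mm high, opening in its front. Origin under its middle, z up, front face at x = -60 mm towards the robot. A steel hinge plate 42 wide x 110 high with two upright pins is screwed to the front at the left (+y). The pins must not be loaded with more than 40 N.
- hinge_nominal (a point): Tip of the upper pin if the hinge plate sat mid slot: cupboard frame (-75, 80, 151.5 mm), axes as cupboard. Both real pins stand the same unmeasured amount, up to 12 mm, to either side of it along y (feel or look for it); x, z are exact. The plate is tight. Pins 8 mm thick, one 88 mm straight below the other, 18.5 mm long, top 1 mm bevelled to 7 mm; each rises from a bracket top.
- bracket_nominal (a point): Middle of the lower bracket's flat top at the foot of the lower pin, plate mid slot: cupboard frame (-75, 80, 45 mm); the real one is shifted sideways with the pins. The lower knuckle rests on it when the door is fully down; the upper bracket is 88 mm higher. Brackets are 16 mm wide. The lower knuckle must come in from the front below the upper bracket, not down over the upper pin.
- seal (a point): Middle of the rubber seal strip the shut door rests against: cupboard frame (-68, -42, 102 mm), axes as cupboard. The seal stands 8 mm proud of the front round the opening and stops the door; no catch or spring.
- lug (a point): Middle of the underside of a steel lug that overhangs the shut door's top edge: cupboard frame (-72, 37, 180 mm). It is 30 mm wide (y), 7 mm thick and reaches 24 mm out from the front, so the door can be lowered on only while it stands open (50 to 130 degrees); fully down, it then swings shut below the lug with 5 mm to spare.
- door: Loose white framed door with clear pane, 0.24 to 0.38 kg, 12 mm thick, 125 wide, 150 high. Origin on its hinge axis level with its lower edge, z up, x from the hinge axis across the door (frame x = 13 to 138 mm), outside face y = -6, inside y = +6 mm. Shut, its x points along the cupboard's -y; open at a right angle, along the cupboard's -x. Turns freely on the pins.
- door_hinge (a point): Middle of the lower mouth of the lower knuckle, on the hinge axis: door frame (0, 0, 20 mm), axes as door. Two steel tube knuckles on that axis, 18 mm outside, 10.2 mm bore, open through, 22 mm long: z = 20 to 42 and 108 to 130 mm. Hung, this point is 45 mm above the bench. Set over 13 mm aside they pass beside the pins and the door falls when let go.
- door_top (a point): Point on the door's top edge, middle of its thickness, near the centre of mass: door frame (65, 0, 150 mm), axes as door. The top rail, 12 mm thick and 26 mm high, can be pinched here from above across its thickness.
- door_free (a point): Middle of the door's free edge: door frame (138, 0, 75 mm), axes as door. A black knob, 18 mm across, stands 18 mm out of the outside face at door frame x = 126, z = 75 mm.
- holder: Grey plastic holder fixed to the bench, base 150 x 90 x 12 mm, with two rails to 45 mm above the bench and a 15 mm slot between them in which the door stands upright on the base; origin under its middle, slot along x. The door is drawn straight up out of it.
- beaker: Empty 250 ml beaker, 78 x 88 x 94 mm, bystander; origin under its middle.
- white_bottle: White plastic bottle with a blue cap, 64 mm across, 150 mm high, bystander; origin under its middle.
Not all that is in view belongs to the job. There is more than one size of the door; the job needs the larger.

How it is judged (in metres and radians):
On the way:
1. the door hangs by itself: both knuckles fully down on the two pins, let go, while the door stands open (z of door_hinge in the frame of cupboard between 0.042 and 0.0485 m and x of door_hinge in the frame of cupboard between -0.078 and -0.072 m and y of door_hinge in the frame of cupboard between 0.065 and 0.095 m and angle between door's own z axis and vertical below 0.06 rad and x of door_free in the frame of cupboard below -0.12 m and contact force between the fingers and door below 0.1 N), for 0.3 s.
At the end, for the whole second after the job is handed in: The door hangs on both pins with its knuckles within 3.5 mm of fully down and its hinge axis within 3 mm (front to back) and 15 mm (sideways) of the nominal pin line, upright within 3.4 degrees, shut with its free edge within 8 mm (about 3 degrees) of the shut position, released and at rest (z of door_hinge in the frame of cupboard between 0.042 and 0.0485 m and x of door_hinge in the frame of cupboard between -0.078 and -0.072 m and y of door_hinge in the frame of cupboard between 0.065 and 0.095 m and angle between door's own z axis and vertical below 0.06 rad and x of door_free in the frame of cupboard above -0.083 m and y of door_free in the frame of cupboard below 0 m and linear speed of door below 0.02 m/s); the robot touches nothing.
It fails at once if the door is pressed, dropped or knocked against the cupboard or its pins with more than 40 N (contact force between door and cupboard above 40 N).
It fails at once if the robot presses on the cupboard itself with more than 20 N (contact force between the arm and cupboard above 20 N).
It fails at once if a bystander (beaker or white bottle) is moved by more than 25 mm (distance of any of beaker, white_bottle from where it was at the start of the episode above 0.025 m).
It also fails if it takes over 72 s, if anything falls off the work surface, if the arm or the gripper's body presses on something with over 40 N, if the wrist force passes 120 N, or if a joint passes its speed limit or range.

ROBOT

A 6-joint arm with a two-finger parallel gripper is mounted at the origin on a cart in front of the work surface, level with it; the furniture and walls round the work are solid. World frame = base frame: x ahead of the robot, y to its left, z up, the work surface at z = 0. Lengths are in mm, angles in rad, forces in N, time in s.
With the tool pointing down it reaches from about 375 to 750 mm from the base axis. Payload 9 kg.
Tool frame: the origin (TCP) lies on the centre line of the jaws, within the pads' length; the fingertips stand 17 mm ahead of it and the grasp point (between the pads) lies 2 mm behind it (bot.nose_length is the distance from the TCP to the fingertips, in mm); z points along the fingers, y is the direction in which the jaws open and shut (so a half turn about z gives the same grasp; the last joint's range is limited). The gripper opens to 85 mm and grips with 20 to 120 N. Pads are 22 mm wide; open, the fingers measure 114 mm over their backs; the gripper's body (76 mm by 85 mm) begins 54 mm behind the grasp point. The pads swing forward as they close: fully open they stand 13 mm farther back than shut.
Start: joints at [-1.543, 0.104, 0.097, 1.564, 0, 1.353], TCP at [146.007, -581.994, 248.331] pointing down, gripper open.
Joint ranges: [-2.99, 2.99], [-0.84, 1.86], [-1.1, 1.16], [-1.84, 2.11], [-1.51, 1.56], [-3.14, 3.14]. Speed limits (rad/s): [2.22, 2.22, 2.57, 3.14, 3.14, 3.14].

INTERFACE

Orientations are given as a unit quaternion [x, y, z, w].
In Python, from workcell import sensors, read_camera, camera_model, sign_off, bot gives the robot as it stands.
- The arm moves only by the tool carry_out, never from a script. Its argument "increments" is a list of rows, each an object with "rotation": the turn, a rotation vector about the tool's x, y, z in rad, a list of three; "linear": the shift along the tool's x, y, z in cm, a list of three; "gripper": the gripper's target within -1 to 1 (shut at 1, half-way at 0, fully open at -1). In form: [{"rotation": [ax, ay, az], "linear": [dx, dy, dz], "gripper": gripper}, ...]. A call has 1 to 8 rows; each row shifts and turns the commanded pose from where the row before left it, along the tool's axes as they then stand; what a row does not reach is not made up. A row lasts 1/8 s, in which the tool goes at most 62.5 mm and 10.7 degrees, less where a joint would pass 70% of its speed; a pose out of reach is approached as far as the arm can. A call is refused whole if a number of a shift passes 6.25 or a number of a turn 0.188, either way. A call with a gripper value outside its range is refused whole. The fingers move at their own pace and stop on an object; the grip force is fixed at half the most. Time passes only in rows, so rows that do not move let the fingers close. It gives the time, the measured TCP pose, the force and the opening at its end, in the units of the state.
- sensors.sense(): the state, without advancing time (a new reading comes with each control period).
- read_camera(name): name is "scene" or "top"; returns the picture (420x560x3 uint8, blue, green, red); there is no depth.
- camera_model(name): a dict with "intrinsics" (3x3 intrinsics, pixels), "pose" (4x4, takes a point from camera to world coordinates). Camera axes: x right, y down, z forward; pixel columns grow to the right and rows downward; lengths in mm; the calibration is good to about 2 mm. A picture is of the moment at which its call begins. camera_model takes no time and is no camera call.
- sign_off(): hands the job in, once; it reports no verdict.
The state is a dict: "clock": time; "joint_positions": joint angles; "joint_vel": joint speeds; "effort": joint torques, N m; "tcp_pos": TCP position; "tool_rot": TCP orientation; "contact_force": force on the tool from outside, world axes, zero at the start; "moment": the same for the moment, N m; "opening": finger opening in mm.
Only numpy, scipy, OpenCV 4.12 (cv2) and the standard library are available. Lean on these libraries where they do the work, as an engineer would, in place of code of your own. Each camera call takes 0.05 s, during which the arm holds its last target.

## Working session

There is one attempt and no reset: what is moved stays moved. The work goes in short steps, Python scripts to look and compute and a tool call to move; the robot and the scene stay as the last step left them, time stands still between calls to the robot, and variables do not carry over. Pictures are saved under pics/ and viewed, and the job is handed in when it is done.

Besides the shell and the picture viewer there is one more tool, called as a command line: name --argument value ..., lists and objects as JSON in quotes. carry_out: Moves the arm, as the interface text tells. Its arguments: {"type":"object","properties":{"increments":{"type":"array"}},"required":["increments"]}

```bash
ls; mkdir -p pics; python3 - <<'E'
from workcell import sensors, read_camera, camera_model, bot
import cv2,numpy as np
for n in("scene","top"):
    im=read_camera(n); cv2.imwrite(f"pics/{n}0.png",im)
    m=camera_model(n); print(n,np.round(m["intrinsics"],1).tolist(),np.round(m["pose"],3).tolist())
print(sensors.sense()); print(bot, [a for a in dir(bot) if a[0]!='_'])
E
```

```text
pics
scene [[532.1, 0.0, 278.7], [0.0, 532.1, 208.5], [0.0, 0.0, 1.0]] [[-0.9, -0.227, 0.371, -8.374], [-0.435, 0.5, -0.748, 1204.344], [-0.016, -0.835, -0.549, 954.635], [0.0, 0.0, 0.0, 1.0]]
top [[436.7, 0.0, 287.2], [0.0, 436.7, 210.6], [0.0, 0.0, 1.0]] [[0.002, -0.992, 0.123, 406.434], [-1.0, -0.001, 0.008, 51.572], [-0.008, -0.123, -0.992, 1281.025], [0.0, 0.0, 0.0, 1.0]]
{'clock': 0.1, 'joint_positions': array([-1.54272470e+00,  1.04642028e-01,  9.66158669e-02,  1.56390868e+00,
        2.11508321e-05,  1.35306985e+00]), 'joint_vel': array([ 1.42185155e-03, -3.41594684e-04,  1.40610614e-03, -9.72990072e-05,
       -1.47677759e-03,  1.76903300e-04]), 'effort': array([ 4.56691836e-03, -5.58210683e+01,  5.04715312e+01,  1.33365160e-02,
       -3.43327965e-04,  2.89667959e-06]), 'tcp_pos': array([ 145.99082972, -581.70490554,  247.63652771]), 'tool_rot': array([ 9.92457253e-01,  1.22589874e-01,  6.44280947e-05, -5.65696907e-04]), 'contact_force': array([-0.59576597,  0.91654219,  0.29204273]), 'moment': array([-0.0031002 ,  0.00655827,  0.02204394]), 'opening': 84.97395351578987}
<Robot object at 0x7fb2e2dffa10> ['PlanningError', 'nose_length']
```

View pics/scene0.png

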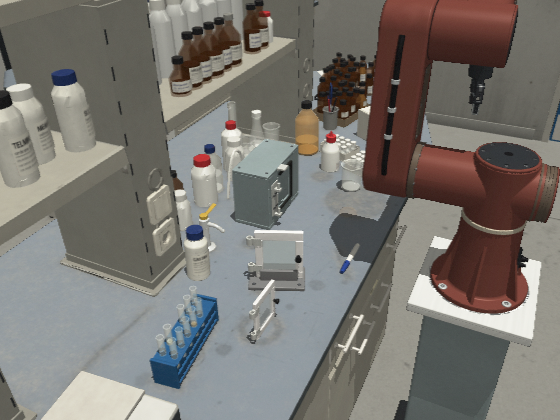

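View pics/top0.png

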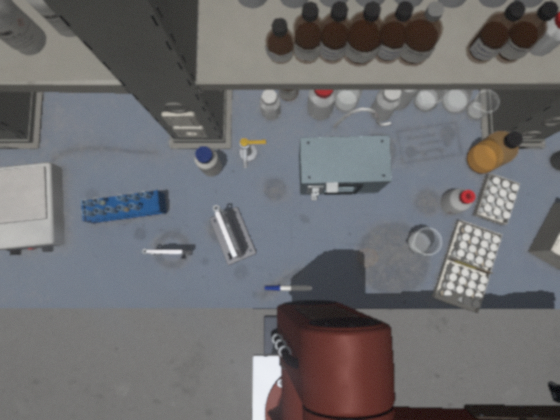

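The scene view shows two framed doors: the one in the grey holder at scene (275,260)/top (232,232), and a smaller one at scene (263,312)/top (165,252). The cupboard is at top (345,160), the blue-capped bottle at top (206,158) and the beaker at top (425,240). Candidates for the door are those two. I choose the larger one, in the holder, and will check it in a close crop.

```bash
python3 - <<'E'
import cv2
a=cv2.imread("pics/top0.png");s=cv2.imread("pics/scene0.png")
cv2.imwrite("pics/t_door.png",cv2.resize(a[185:285,130:270],None,fx=5,fy=5,interpolation=cv2.INTER_CUBIC))
cv2.imwrite("pics/t_cup.png",cv2.resize(a[120:210,280:410],None,fx=6,fy=6,interpolation=cv2.INTER_CUBIC))
cv2.imwrite("pics/s_door.png",cv2.resize(s[215:350,210:330],None,fx=4.4,fy=4.4,interpolation=cv2.INTER_CUBIC))
cv2.imwrite("pics/s_cup.png",cv2.resize(s[130:230,220:310],None,fx=6,fy=6,interpolation=cv2.INTER_CUBIC))
E
```

```text
(no output)
```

View pics/t_door.png

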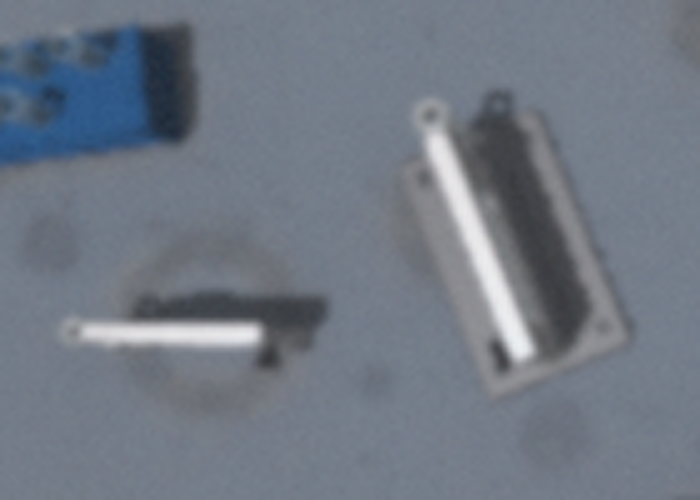

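View pics/t_cup.png

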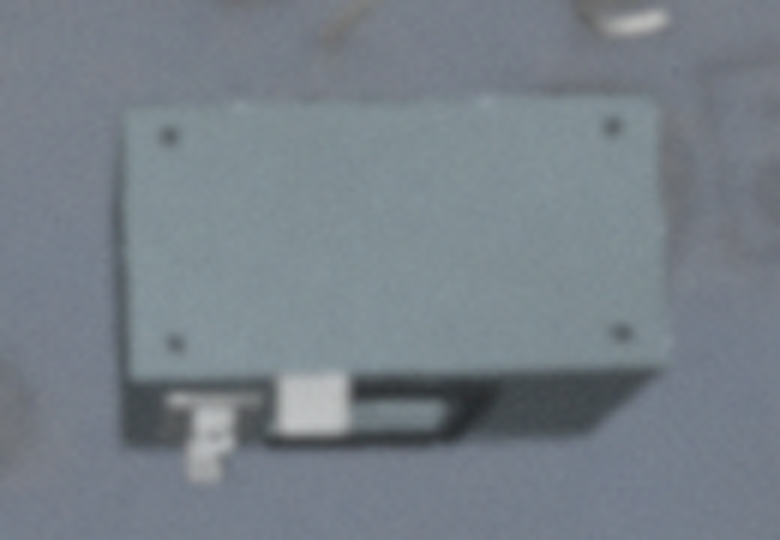

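View pics/s_door.png

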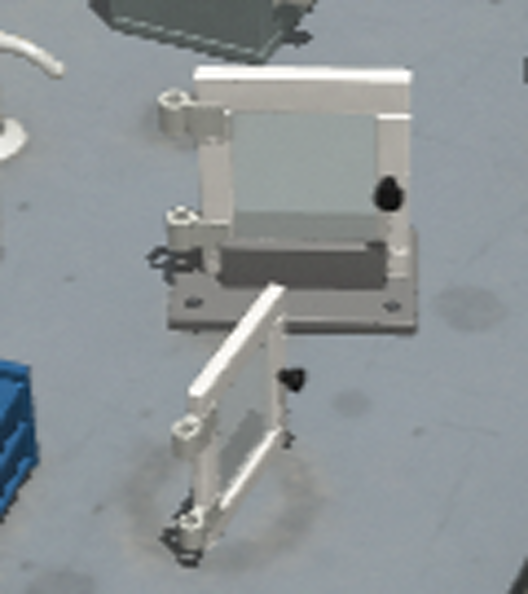

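View pics/s_cup.png

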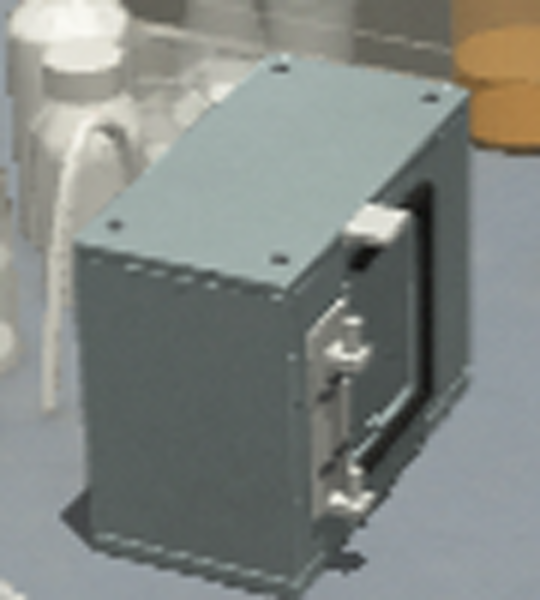

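The crops confirm the choice: the larger door stands in the holder (knuckles up-left, black knob lower side). Both pins are visible in the scene crop: upper tip near (278.7,183.7), lower tip near (279,207.7).

```bash
cat > h.py <<'E'
import numpy as np, cv2
from workcell import sensors, read_camera, camera_model
def ray(n,p):
    m=camera_model(n);K=np.array(m["intrinsics"]);T=np.array(m["pose"])
    d=T[:3,:3]@np.linalg.inv(K)@np.array([p[0],p[1],1.]);return T[:3,3],d
def onz(n,p,z):
    o,d=ray(n,p);return o+d*(z-o[2])/d[2]
def proj(n,P):
    m=camera_model(n);K=np.array(m["intrinsics"]);T=np.array(m["pose"])
    q=T[:3,:3].T@(np.array(P)-T[:3,3]);q=K@q;return q[:2]/q[2]
def onplane(n,p,p0,nr):
    o,d=ray(n,p);return o+d*(np.dot(np.array(p0)-o,nr)/np.dot(d,nr))
def two(a,b):
    o1,d1=ray("scene",a);o2,d2=ray("top",b);d1/=np.linalg.norm(d1);d2/=np.linalg.norm(d2)
    A=np.c_[d1,-d2];s=np.linalg.lstsq(A,o2-o1,rcond=None)[0];x=o1+d1*s[0];y=o2+d2*s[1];return (x+y)/2,np.linalg.norm(x-y)
E
python3 - <<'E'
from h import *
t=cv2.imread("pics/top0.png");s=cv2.imread("pics/scene0.png")
def rect(mask,n,z,roi):
    x0,y0,x1,y1=roi;k=np.zeros_like(mask);k[y0:y1,x0:x1]=mask[y0:y1,x0:x1]
    c=max(cv2.findContours(k,cv2.RETR_EXTERNAL,cv2.CHAIN_APPROX_NONE)[0],key=cv2.contourArea)
    pts=np.array([onz(n,p[0],z)[:2] for p in c],np.float32)
    r=cv2.minAreaRect(pts);return cv2.contourArea(c),c.reshape(-1,2).min(0),c.reshape(-1,2).max(0),r,cv2.boxPoints(r).round(1).tolist()
hsv=cv2.cvtColor(t,cv2.COLOR_BGR2HSV)
w=((t.min(2)>190)).astype(np.uint8)
print("door",rect(w,"top",162,(205,190,260,270)))
print("small",rect(w,"top",130,(140,240,200,265)))
print(t[165,345],t[230,345],t[205,345],t[165,297])
c=((np.abs(t.astype(int)-t[160:170,340:350].reshape(-1,3).mean(0)).max(2)<28)&(hsv[...,0]<105)).astype(np.uint8)
c=cv2.morphologyEx(c,cv2.MORPH_OPEN,np.ones((3,3)))
print("cup",rect(c,"top",188,(290,125,400,192)))
for p in[(300.7,138),(390,136),(391.3,181.3),(301.3,183)]:print(onz("top",p,188).round(1))
# scene corners of cupboard top
for p in[(220+75/6,130+243/6),(220+270/6,130+57/6),(220+468/6,130+92/6),(220+288/6,130+295/6)]:print("s",onz("scene",p,188).round(1))
print("bottle",onz("top",(206,155),150),"beaker",onz("top",(424,238),90))
E
```

```text
door (149.5, array([216, 212], dtype=int32), array([235, 256], dtype=int32), ((485.1285400390625, 219.89276123046875), (122.99823760986328, 10.898155212402344), 22.738113403320312), [[426.29998779296875, 201.10000610351562], [430.5, 191.10000610351562], [544.0, 238.60000610351562], [539.7000122070312, 248.6999969482422]])
small (78.5, array([147, 250], dtype=int32), array([181, 253], dtype=int32), ((440.3980407714844, 385.1481628417969), (7.862791538238525, 89.789306640625), 0.0987481027841568), [[436.3999938964844, 430.0], [436.5, 340.20001220703125], [444.3999938964844, 340.29998779296875], [444.29998779296875, 430.0]])
[149 142 128] [138 125 116] [139 127 118] [137 126 116]
cup (3993.0, array([299, 135], dtype=int32), array([391, 182], dtype=int32), ((676.2938232421875, -87.24391174316406), (120.79370880126953, 234.23211669921875), 1.048582673072815), [[613.7999877929688, 28.700000762939453], [618.0999755859375, -205.39999389648438], [738.7999877929688, -203.1999969482422], [734.5, 31.0]])
[730.4  26.2 188. ]
[ 735.6 -203.4  188. ]
[ 617.2 -203.5  188. ]
[612.7  24.9 188. ]
s [722.9  32.7 188. ]
s [ 729.5 -191.1  188. ]
s [ 613.8 -196.3  188. ]
s [604.5  35.  188. ]
bottle [695.25940848 276.83356062 150.        ] beaker [ 479.3948371 -310.9006218   90.       ]
```

```bash
python3 - <<'E'
from h import *
t=cv2.imread("pics/top0.png",0);s=cv2.imread("pics/scene0.png",0)
crit=(3,60,.01)
def sub(g,P):return cv2.cornerSubPix(g,np.array(P,np.float32).reshape(-1,1,2),(4,4),(-1,-1),crit).reshape(-1,2)
a=sub(t,[(300.3,137.5),(389.5,135.7),(391,181),(301,182.5)])
b=sub(s,[(232.1,170.1),(264.6,139.1),(297.6,145),(267.6,178.8)])
for n,q,o in(("top",a,[0,1,2,3]),("scene",b,[0,1,2,3])):
    X=np.array([onz(n,p,188) for p in q]);print(n,q.round(1).tolist(),X[:,:2].round(1).tolist(),X[:,:2].mean(0).round(1),[round(float(np.linalg.norm(X[i]-X[(i+1)%4])),1) for i in range(4)])
for i in range(4):
    P,e=two(b[i],a[i]);print("two",P.round(1),round(e,1))
# door top corners two-view
import itertools
E
```

```text
top [[300.29998779296875, 138.60000610351562], [389.29998779296875, 136.89999389648438], [389.8999938964844, 180.6999969482422], [300.29998779296875, 182.1999969482422]] [[728.8, 27.3], [733.2, -201.6], [618.7, -200.1], [614.6, 27.5]] [673.9 -86.7] [229.0, 114.5, 227.6, 114.2]
scene [[229.8000030517578, 169.6999969482422], [266.0, 139.60000610351562], [298.29998779296875, 144.3000030517578], [267.20001220703125, 177.10000610351562]] [[732.4, 32.0], [726.1, -191.7], [615.8, -203.4], [611.8, 25.5]] [671.5 -84.4] [223.8, 110.9, 228.9, 120.8]
two [731.9  28.3 185.6] 5.0
two [ 733.9 -203.6  181.5] 2.8
two [ 616.6 -200.4  189.4] 3.8
two [612.9  26.9 188.8] 3.4
```

```bash
python3 - <<'E'
from h import *
a=cv2.imread("pics/top0.png");s=cv2.imread("pics/scene0.png")
A=cv2.resize(a[180:204,300:332],None,fx=20,fy=20,interpolation=cv2.INTER_NEAREST)
S=cv2.resize(s[176:220,266:290],None,fx=13,fy=13,interpolation=cv2.INTER_NEAREST)
cv2.imwrite("pics/t2.png",A);cv2.imwrite("pics/s2.png",S)
ya=np.radians(1.0);R=np.array([[np.cos(ya),-np.sin(ya)],[np.sin(ya),np.cos(ya)]]);c=np.array([675.5,-87])
for dy in(-12,0,12):
    xy=c+R@[-75,80+dy]
    for z in(151.5,133,63.5,45):
        P=[*xy,z];print(dy,z,np.round(xy,1),proj("scene",P).round(1),proj("top",P).round(1))
E
```

```text
-12 151.5 [599.3 -20.3] [278.2 181.6] [318.2 190.6]
-12 133 [599.3 -20.3] [278.3 186.9] [317.8 191.8]
-12 63.5 [599.3 -20.3] [278.7 206.4] [316.3 195.9]
-12 45 [599.3 -20.3] [278.8 211.4] [315.9 196.9]
0 151.5 [599.1  -8.3] [276.5 183.5] [313.7 190.7]
0 133 [599.1  -8.3] [276.7 188.9] [313.3 191.9]
0 63.5 [599.1  -8.3] [277.1 208.4] [312.  195.9]
0 45 [599.1  -8.3] [277.2 213.4] [311.7 197. ]
12 151.5 [598.9   3.7] [274.8 185.4] [309.1 190.8]
12 133 [598.9   3.7] [274.9 190.8] [308.8 191.9]
12 63.5 [598.9   3.7] [275.4 210.3] [307.8 196. ]
12 45 [598.9   3.7] [275.5 215.4] [307.5 197. ]
```

View pics/t2.png

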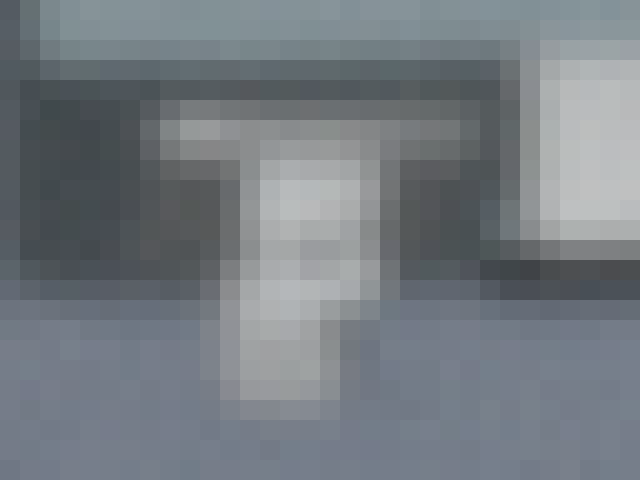

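View pics/s2.png

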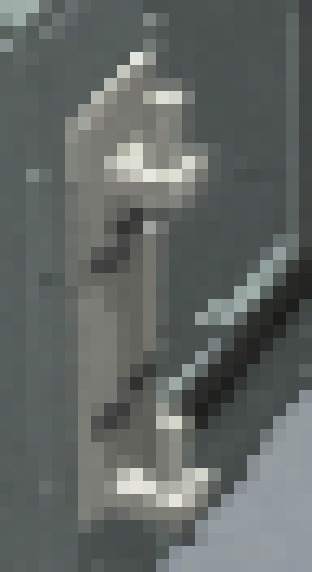

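```bash
cat >> h.py <<'E'
from scipy.spatial.transform import Rotation as Ro
def plan(target,yaw,n,p=None,q=None):
    """rows: target world mm, tool-x yaw deg, n rows; turn per row along shortest signed world dir; prints tool-axis rows"""
    s=sensors.sense();p=np.array(s["tcp_pos"]) if p is None else np.array(p);R=Ro.from_quat(s["tool_rot"] if q is None else q)
    x=R.as_matrix()[:,0];cur=np.degrees(np.arctan2(x[1],x[0]))
    d=np.array(target)-p;print("cur",p.round(1),"yaw",cur.round(2),"delta tool mm",(R.inv().apply(d)).round(1),"turn z rad",np.round(-np.radians((yaw-cur+180)%360-180),3),"j",s["joint_positions"].round(2),"F",s["contact_force"].round(1),"op",round(s["opening"],1),"t",round(s["clock"],2))
    return R.inv().apply(d)/n/10
E
python3 - <<'E'
from h import *
print("lug pred",proj("top",[602.9,-51.3,187]).round(1), "meas 331.75,~ ")
for p in[(254.0,231.1),(303.4,231.8)]:print(onz("scene",p,162).round(1))
P=[onz("top",p,162) for p in [(216,212),(235,256)]];print(np.round(P,1))
# plan arc
p0=[146,-582,248.3];a=np.radians(14.08+86.17);ca,sa=np.cos(a),np.sin(a)
def tl(d):return np.round([(ca*d[0]+sa*d[1])/10,(sa*d[0]-ca*d[1])/10,-d[2]/10],2)
w=[p0,[380,-380,250],[480,0,250],[485,220,250]]
for u,v in zip(w,w[1:]):
    d=np.array(v)-u;n=int(np.ceil(np.linalg.norm(d)/58));print(n,tl(d/n))
E
```

```text
lug pred [331.3 186.9] meas 331.75,~ 
[539.3 245.  162. ]
[423.6 195.5 162. ]
[[541.4 244.8 162. ]
 [428.3 193.8 162. ]]
6 [ 2.62  4.44 -0.03]
7 [ 5.09  2.37 -0.  ]
4 [ 5.39  1.1  -0.  ]
```

carry_out --increments '[{"rotation": [0, 0, -0.188], "linear": [0, 0, 0], "gripper": -1}, {"rotation": [0, 0, -0.188], "linear": [0, 0, 0], "gripper": -1}, {"rotation": [0, 0, -0.188], "linear": [0, 0, 0], "gripper": -1}, {"rotation": [0, 0, -0.188], "linear": [0, 0, 0], "gripper": -1}, {"rotation": [0, 0, -0.188], "linear": [0, 0, 0], "gripper": -1}, {"rotation": [0, 0, -0.188], "linear": [0, 0, 0], "gripper": -1}, {"rotation": [0, 0, -0.188], "linear": [0, 0, 0], "gripper": -1}, {"rotation": [0, 0, -0.188], "linear": [0, 0, 0], "gripper": -1}]'

```text
clock: 1.1
tcp_pos: [146.0, -581.8, 247.8]
tool_rot: [0.64, 0.768, 0.0, -0.0]
contact_force: [-0.1, 0.5, -1.2]
opening: 85.2
```

carry_out --increments '[{"rotation": [0, 0, 0], "linear": [2.6, 4.45, 0], "gripper": 0}, {"rotation": [0, 0, 0], "linear": [2.6, 4.45, 0], "gripper": 0}, {"rotation": [0, 0, 0], "linear": [2.6, 4.45, 0], "gripper": 0}, {"rotation": [0, 0, 0], "linear": [2.6, 4.45, 0], "gripper": 0}, {"rotation": [0, 0, 0], "linear": [2.6, 4.45, 0], "gripper": 0}, {"rotation": [0, 0, 0], "linear": [2.6, 4.45, 0], "gripper": 0}, {"rotation": [0, 0, 0], "linear": [5.1, 2.35, 0], "gripper": 0}, {"rotation": [0, 0, 0], "linear": [5.1, 2.35, 0], "gripper": 0}]'

```text
clock: 2.1
tcp_pos: [410.6, -271.4, 247.8]
tool_rot: [0.643, 0.766, 0.0, -0.0]
contact_force: [0.4, 1.1, 0.2]
opening: 42.8
```

carry_out --increments '[{"rotation": [0, 0, 0], "linear": [5.1, 2.35, 0], "gripper": 0}, {"rotation": [0, 0, 0], "linear": [5.1, 2.35, 0], "gripper": 0}, {"rotation": [0, 0, 0], "linear": [5.1, 2.35, 0], "gripper": 0}, {"rotation": [0, 0, 0], "linear": [5.1, 2.35, 0], "gripper": 0}, {"rotation": [0, 0, 0], "linear": [5.1, 2.35, 0], "gripper": 0}, {"rotation": [0, 0, -0.188], "linear": [0, 0, 0], "gripper": 0}, {"rotation": [0, 0, -0.188], "linear": [0, 0, 0], "gripper": 0}, {"rotation": [0, 0, -0.188], "linear": [0, 0, 0], "gripper": 0}]'

```text
clock: 3.1
tcp_pos: [481.4, -1.3, 247.9]
tool_rot: [0.402, 0.916, -0.0, -0.0]
contact_force: [-0.1, -0.0, -0.2]
opening: 42.4
```

```bash
python3 - <<'E'
from h import *
print(plan([485,220,250],202.7,5))
E
```

```text
cur [481.4  -1.3 247.9] yaw 132.65 delta tool mm [160.4 152.6  -2.1] turn z rad -1.223 j [-0.28 -0.26 -0.25  1.58 -0.    0.55] F [-0.1 -0.  -0.2] op 42.4 t 3.1
[ 3.20722423  3.0518949  -0.04208478]
```

carry_out --increments '[{"rotation": [0, 0, 0], "linear": [3.92, 4.04, 0], "gripper": 0}, {"rotation": [0, 0, 0], "linear": [3.92, 4.04, 0], "gripper": 0}, {"rotation": [0, 0, 0], "linear": [3.92, 4.04, 0], "gripper": 0}, {"rotation": [0, 0, 0], "linear": [3.92, 4.04, 0], "gripper": 0}, {"rotation": [0, 0, -0.175], "linear": [0, 0, 0], "gripper": 0}, {"rotation": [0, 0, -0.175], "linear": [0, 0, 0], "gripper": 0}, {"rotation": [0, 0, -0.175], "linear": [0, 0, 0], "gripper": 0}, {"rotation": [0, 0, -0.175], "linear": [0, 0, 0], "gripper": 0}]'

```text
clock: 4.1
tcp_pos: [495.5, 223.1, 247.8]
tool_rot: [0.064, 0.998, -0.0, -0.0]
contact_force: [-0.2, -0.2, -0.3]
opening: 42.8
```

carry_out --increments '[{"rotation": [0, 0, -0.175], "linear": [0, 0, 0], "gripper": 0}, {"rotation": [0, 0, -0.175], "linear": [0, 0, 0], "gripper": 0}, {"rotation": [0, 0, -0.173], "linear": [0, 0, 0], "gripper": 0}, {"rotation": [0, 0, 0], "linear": [0, 0, 2.0], "gripper": 0}, {"rotation": [0, 0, 0], "linear": [0, 0, 2.0], "gripper": 0}, {"rotation": [0, 0, 0], "linear": [0, 0, 0], "gripper": 0}]'

```text
clock: 4.85
tcp_pos: [494.6, 222.8, 206.0]
tool_rot: [-0.193, 0.981, -0.0, -0.002]
contact_force: [0.2, 0.0, 0.1]
opening: 42.5
```

```bash
python3 - <<'E'
from h import *
print(plan([494,223.5,152],202.7,5))
t=read_camera("top");s=read_camera("scene");cv2.imwrite("pics/top1.png",t);cv2.imwrite("pics/scene1.png",s)
a=cv2.resize(t[180:280,180:290],None,fx=4,fy=4,interpolation=cv2.INTER_CUBIC);b=cv2.resize(s[190:300,220:320],None,fx=4,fy=4,interpolation=cv2.INTER_CUBIC)[:400]
cv2.imwrite("pics/c1.png",np.hstack([a[:400],b[:400]]))
E
```

```text
cur [494.6 222.8 206. ] yaw -157.69 delta tool mm [ 0.1  0.9 54. ] turn z rad -0.007 j [ 0.18 -0.07 -0.16  1.49 -0.   -0.21] F [0.2 0.  0.1] op 42.5 t 4.85
[0.00132818 0.01732514 1.08038741]
```

View pics/c1.png

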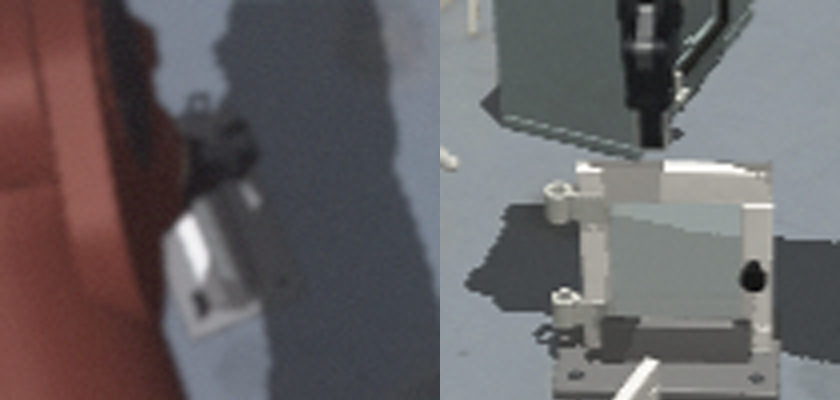

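The top view is mostly blocked by the arm. In the scene crop the fingertips at (653,148) stand above the top rail, which spans 577–772, so they are close to x=65 on the door. I'll descend.

carry_out --increments '[{"rotation": [0, 0, -0.007], "linear": [0, 0.09, 1.5], "gripper": 0}, {"rotation": [0, 0, 0], "linear": [0, 0, 1.5], "gripper": 0}, {"rotation": [0, 0, 0], "linear": [0, 0, 1.2], "gripper": 0}, {"rotation": [0, 0, 0], "linear": [0, 0, 1.2], "gripper": 0}, {"rotation": [0, 0, 0], "linear": [0, 0, 0], "gripper": 0}]'

```text
clock: 5.58
tcp_pos: [494.7, 223.7, 153.0]
tool_rot: [-0.197, 0.98, -0.0, -0.001]
contact_force: [-0.2, -0.1, 0.3]
opening: 42.6
```

```bash
python3 - <<'E'
from h import *
print(plan([494,223.5,152],202.7,5))
s=read_camera("scene");cv2.imwrite("pics/scene2.png",s)
cv2.imwrite("pics/c2.png",cv2.resize(s[190:300,220:320],None,fx=5,fy=5,interpolation=cv2.INTER_CUBIC))
E
```

```text
cur [494.7 223.7 153. ] yaw -157.27 delta tool mm [0.8 0.1 1. ] turn z rad 0.0 j [ 0.18 -0.06 -0.25  1.39 -0.   -0.21] F [-0.2 -0.1  0.3] op 42.6 t 5.58
[0.01524763 0.00213819 0.01935006]
```

View pics/c2.png

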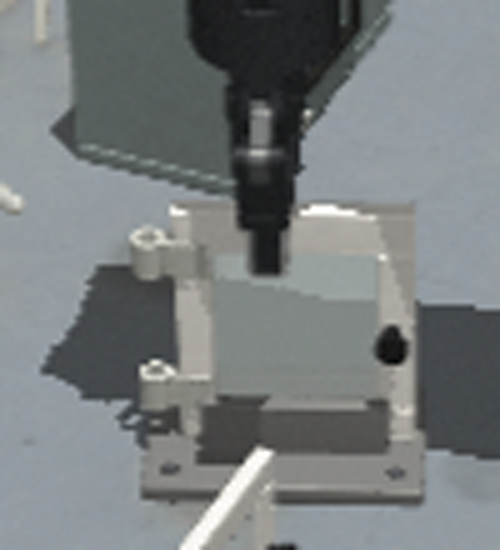

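The near finger covers the top rail at column 268 (frame 172–414), about x=63 mm on the door. I'll close the gripper.

carry_out --increments '[{"rotation": [0, 0, 0], "linear": [0, 0, 0], "gripper": 0.4}, {"rotation": [0, 0, 0], "linear": [0, 0, 0], "gripper": 0.6}, {"rotation": [0, 0, 0], "linear": [0, 0, 0], "gripper": 0.7}, {"rotation": [0, 0, 0], "linear": [0, 0, 0], "gripper": 1}, {"rotation": [0, 0, 0], "linear": [0, 0, 0], "gripper": 1}, {"rotation": [0, 0, 0], "linear": [0, 0, 0], "gripper": 1}]'

```text
clock: 6.38
tcp_pos: [495.8, 224.0, 154.7]
tool_rot: [-0.197, 0.98, -0.0, 0.001]
contact_force: [1.4, 1.5, 5.0]
opening: 10.9
```

```bash
python3 - <<'E'
from h import *
print(plan([494,223.5,152],202.7,5)); print(sensors.sense()["moment"])
E
```

```text
cur [495.8 224.  154.7] yaw -157.27 delta tool mm [1.9 0.3 2.7] turn z rad 0.001 j [ 0.18 -0.06 -0.24  1.39  0.   -0.21] F [1.4 1.5 5. ] op 10.9 t 6.38
[0.03732413 0.00549811 0.05444719]
[ 0.18087816 -0.16682896 -0.01442137]
```

carry_out --increments '[{"rotation": [0, 0, 0], "linear": [0, 0, -0.5], "gripper": 1}, {"rotation": [0, 0, 0], "linear": [0, 0, -1.0], "gripper": 1}, {"rotation": [0, 0, 0], "linear": [0, 0, -1.5], "gripper": 1}, {"rotation": [0, 0, 0], "linear": [0, 0, -1.5], "gripper": 1}, {"rotation": [0, 0, 0], "linear": [0, 0, -1.5], "gripper": 1}, {"rotation": [0, 0, 0], "linear": [0, 0, -1.0], "gripper": 1}, {"rotation": [0, 0, 0], "linear": [0, 0, 0], "gripper": 1}]'

```text
clock: 7.25
tcp_pos: [495.9, 224.0, 225.2]
tool_rot: [-0.197, 0.98, -0.0, 0.001]
contact_force: [-0.0, -0.1, -2.6]
opening: 11.0
```

```bash
python3 - <<'E'
from h import *
print(plan([474,-13,223],181,5)); print(sensors.sense()["moment"])
s=read_camera("scene");cv2.imwrite("pics/scene3.png",s)
cv2.imwrite("pics/c3.png",cv2.resize(s[150:300,210:330],None,fx=4,fy=4,interpolation=cv2.INTER_CUBIC))
E
```

```text
cur [495.9 224.  225.2] yaw -157.27 delta tool mm [ 111.8 -210.1    2.2] turn z rad 0.379 j [ 0.18 -0.07 -0.12  1.52 -0.   -0.21] F [-0.  -0.1 -2.6] op 11.0 t 7.25
[ 2.23509789 -4.20171074  0.04345777]
[ 0.02768903 -0.03950502 -0.02997017]
```

View pics/c3.png

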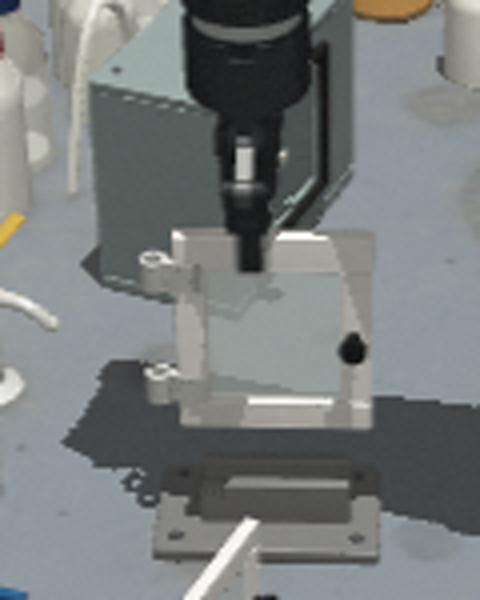

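The door hangs level in the grip, clear of the holder. Next I move to a stand-off in front of the cupboard and turn it to 90°.

carry_out --increments '[{"rotation": [0, 0, 0], "linear": [1.9, -3.5, 0], "gripper": 1}, {"rotation": [0, 0, 0], "linear": [1.9, -3.5, 0], "gripper": 1}, {"rotation": [0, 0, 0], "linear": [1.9, -3.5, 0], "gripper": 1}, {"rotation": [0, 0, 0], "linear": [1.9, -3.5, 0], "gripper": 1}, {"rotation": [0, 0, 0], "linear": [1.9, -3.5, 0], "gripper": 1}, {"rotation": [0, 0, 0], "linear": [1.68, -3.5, 0], "gripper": 1}, {"rotation": [0, 0, 0.126], "linear": [0, 0, 0], "gripper": 1}, {"rotation": [0, 0, 0.126], "linear": [0, 0, 0], "gripper": 1}]'

```text
clock: 8.3
tcp_pos: [473.0, -13.6, 223.5]
tool_rot: [-0.07, 0.998, 0.0, -0.001]
contact_force: [0.7, -0.2, -3.6]
opening: 10.8
```

carry_out --increments '[{"rotation": [0, 0, 0.127], "linear": [0, 0, 0], "gripper": 1}, {"rotation": [0, 0, 0], "linear": [0, 0, 0], "gripper": 1}, {"rotation": [0, 0, 0], "linear": [0, 0, 0], "gripper": 1}]'

```text
clock: 8.68
tcp_pos: [473.3, -12.9, 223.9]
tool_rot: [-0.01, 1.0, 0.0, -0.0]
contact_force: [0.4, -0.4, -3.8]
opening: 10.9
```

```bash
python3 - <<'E'
from h import *
print(plan([474,-13,192],181,5)); print(sensors.sense()["moment"])
t=read_camera("top");s=read_camera("scene");cv2.imwrite("pics/scene4.png",s);cv2.imwrite("pics/top4.png",t)
cv2.imwrite("pics/c4.png",np.hstack([cv2.resize(s[140:280,240:340],None,fx=4,fy=4,interpolation=cv2.INTER_CUBIC),cv2.resize(t[120:260,270:370],None,fx=4,fy=4,interpolation=cv2.INTER_CUBIC)]))
E
```

```text
cur [473.3 -12.9 223.9] yaw -178.83 delta tool mm [-0.7 -0.1 31.9] turn z rad 0.003 j [-0.3  -0.29 -0.32  1.54 -0.   -0.33] F [ 0.4 -0.4 -3.8] op 10.9 t 8.68
[-0.01446956 -0.00142201  0.6383582 ]
[ 0.00845088 -0.02235868 -0.05083925]
```

View pics/c4.png

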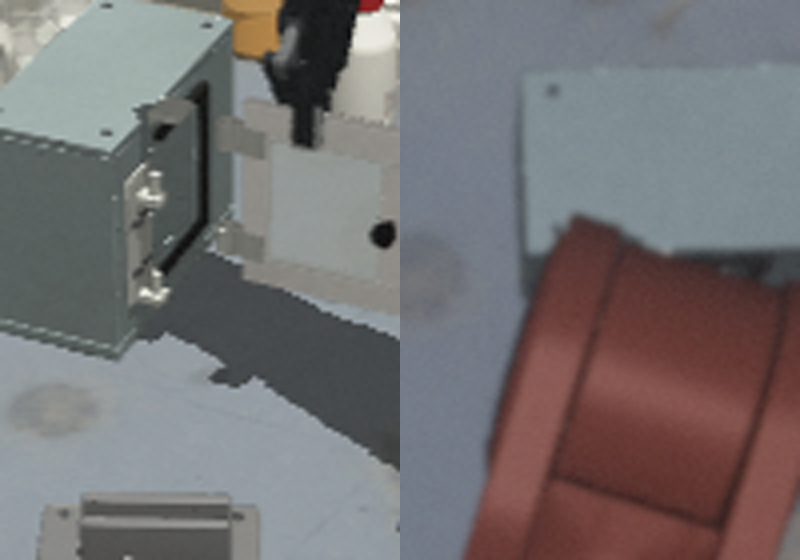

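```bash
python3 - <<'E'
from h import *
s=cv2.imread("pics/scene4.png")
for z in(211.2,189.2,123.2,101.2):
    for d in((0,0),(9,0),(-9,0)):
        p=proj("scene",[538+d[0],-11.6,z]);print(z,d,p.round(1),"crop",((p-[288,160]+.5)*14).round(0))
cv2.imwrite("pics/c5.png",cv2.resize(s[160:202,288:330],None,fx=14,fy=14,interpolation=cv2.INTER_CUBIC))
E
```

```text
211.2 (0, 0) [295.9 169.5] crop [117. 140.]
211.2 (9, 0) [293.  168.8] crop [ 77. 131.]
211.2 (-9, 0) [298.8 170.1] crop [158. 149.]
189.2 (0, 0) [295.9 176.2] crop [117. 233.]
189.2 (9, 0) [293.  175.5] crop [ 77. 224.]
189.2 (-9, 0) [298.7 176.8] crop [157. 242.]
123.2 (0, 0) [295.8 195.6] crop [116. 505.]
123.2 (9, 0) [293.  194.9] crop [ 78. 496.]
123.2 (-9, 0) [298.6 196.3] crop [155. 515.]
101.2 (0, 0) [295.8 201.9] crop [116. 593.]
101.2 (9, 0) [293.  201.2] crop [ 78. 584.]
101.2 (-9, 0) [298.6 202.6] crop [155. 603.]
```

View pics/c5.png

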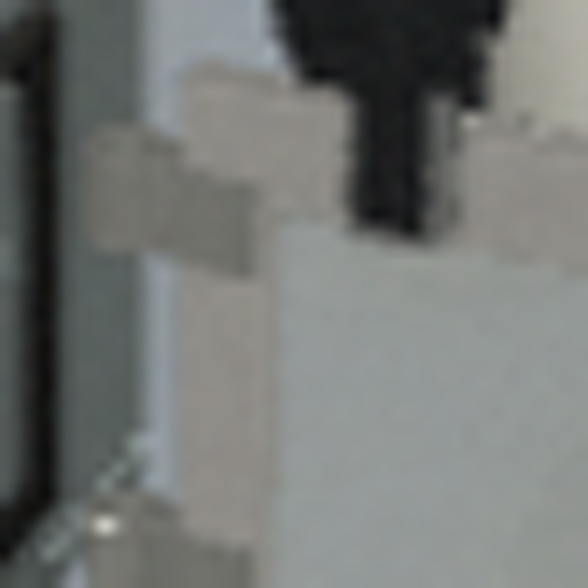

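carry_out --increments '[{"rotation": [0, 0, 0.003], "linear": [0, 0, 1.0], "gripper": 1}, {"rotation": [0, 0, 0], "linear": [0, 0, 1.0], "gripper": 1}, {"rotation": [0, 0, 0], "linear": [0, 0, 1.1], "gripper": 1}, {"rotation": [0, 0, 0], "linear": [-1.5, 0, 0], "gripper": 1}, {"rotation": [0, 0, 0], "linear": [-1.5, 0, 0], "gripper": 1}, {"rotation": [0, 0, 0], "linear": [-1.0, 0, 0], "gripper": 1}, {"rotation": [0, 0, 0], "linear": [0, 0, 0], "gripper": 1}, {"rotation": [0, 0, 0], "linear": [0, 0, 0], "gripper": 1}]'

```text
clock: 9.78
tcp_pos: [513.0, -12.4, 193.1]
tool_rot: [-0.007, 1.0, 0.0, -0.0]
contact_force: [0.1, 0.4, -3.1]
opening: 10.8
```

```bash
python3 - <<'E'
from h import *
print(plan([514,-13,192],181,5)); print(sensors.sense()["moment"])
t=read_camera("top");s=read_camera("scene");cv2.imwrite("pics/scene6.png",s);cv2.imwrite("pics/top6.png",t)
cv2.imwrite("pics/c6.png",cv2.resize(s[166:222,262:322],None,fx=10,fy=10,interpolation=cv2.INTER_CUBIC))
cv2.imwrite("pics/t6.png",cv2.resize(t[140:240,270:370],None,fx=4,fy=4,interpolation=cv2.INTER_CUBIC))
E
```

```text
cur [513.  -12.4 193.1] yaw -179.15 delta tool mm [-1.  -0.6  1.1] turn z rad -0.003 j [-0.28 -0.17 -0.27  1.47 -0.   -0.29] F [ 0.1  0.4 -3.1] op 10.8 t 9.78
[-0.01924273 -0.01272256  0.02181675]
[ 0.02557843 -0.01418172  0.04660237]
```

View pics/c6.png

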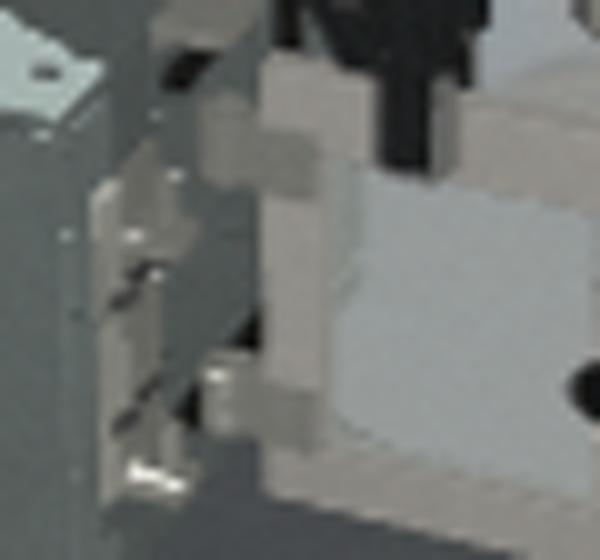

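View pics/t6.png

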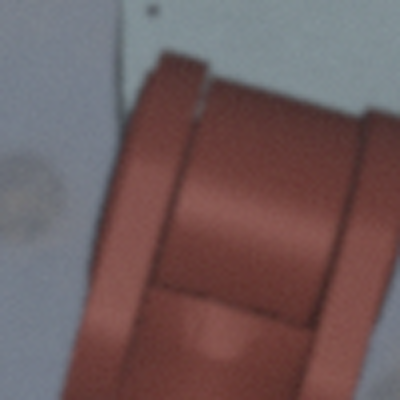

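The arm shades the scene view. The upper pin tip is at about crop (172,172), i.e. pixel (278.7,182.7). The knuckles' left edges are at crop column ~200, about 20 mm in front of the pins. I'll measure the brackets in the earlier top picture more finely.

```bash
python3 - <<'E'
from h import *
t=cv2.imread("pics/top0.png",0).astype(float)
def half(p,x0,peak_lo,peak_hi):
    # outer half-level crossings
    b=(p[:2].mean(),p[-2:].mean());m=np.sort(p)[-3:].mean()
    i=int(np.argmax(p));
    out=[]
    L=(b[0]+m)/2;k=next(j for j in range(len(p)-1) if p[j]<L<=p[j+1]);out.append(x0+k+(L-p[k])/(p[k+1]-p[k]))
    L=(b[1]+m)/2;k=next(j for j in range(len(p)-2,-1,-1) if p[j]>=L>p[j+1]);out.append(x0+k+(p[k]-L)/(p[k]-p[k+1]))
    return out
for r in range(186,202):
    x0=309 if r<194 else 307
    p=t[r,x0:x0+14] if r<194 else t[r,x0:x0+14]
    try:h=half(p,x0,0,0);print(r,np.round(h,2),round(sum(h)/2,2),round(h[1]-h[0],2), p.astype(int))
    except StopIteration:print(r,"-",p.astype(int))
for c,z in((315.1,133),(313.4,45)):
    for r in (192,197):print(c,z,r,onz("top",(c,r),z).round(1))
E
```

```text
186 - [151 153 144 140 142 138 140 140 136 133 128 122 118 116]
187 [312.36 318.53] 315.45 6.17 [133 134 134 140 149 154 152 153 147 138 123 113 109 105]
188 [311.85 318.51] 315.18 6.65 [103 103 115 140 165 172 169 168 164 146 116  94  92  92]
189 [311.74 318.52] 315.13 6.79 [ 86  88 105 146 177 185 183 182 175 152 115  89  84  80]
190 [311.66 318.4 ] 315.03 6.74 [ 86  87 107 149 179 186 184 178 171 148 109  86  84  79]
191 [311.61 318.31] 314.96 6.69 [ 88  88 108 145 172 177 170 171 161 137 104  87  82  79]
192 [311.5 318.5] 315.0 7.0 [ 83  90 109 141 166 166 155 155 158 140 104  86  81  80]
193 [311.21 318.6 ] 314.91 7.39 [ 86  96 125 153 170 173 163 165 170 153 114  88  87  89]
194 [310.93 318.07] 314.5 7.14 [ 95  92  94 108 139 166 179 182 180 176 168 147 118 101]
195 [310.85 316.68] 313.76 5.83 [108 109 112 119 146 170 176 178 172 155 142 131 118 116]
196 [310.86 315.72] 313.29 4.86 [118 119 120 130 145 165 169 168 161 138 122 119 122 121]
197 [310.79 315.88] 313.34 5.09 [124 122 123 129 145 161 159 161 158 140 118 116 124 124]
198 [310.75 316.16] 313.45 5.41 [124 123 123 130 145 158 159 157 160 144 122 117 122 122]
199 [311.   316.18] 313.59 5.18 [122 124 122 124 138 152 153 154 151 140 122 118 119 122]
200 [311.12 316.32] 313.72 5.21 [122 123 122 123 129 134 135 138 137 131 122 121 120 119]
201 [312.53 316.35] 314.44 3.83 [123 124 124 121 124 123 126 125 125 126 122 123 122 125]
315.1 133 192 [598.8 -13.1 133. ]
315.1 133 197 [585.3 -13.1 133. ]
313.4 45 192 [613.5 -13.2  45. ]
313.4 45 197 [599.  -13.1  45. ]
```

carry_out --increments '[{"rotation": [0, 0, 0], "linear": [-0.7, -0.1, 0], "gripper": 1}, {"rotation": [0, 0, 0], "linear": [-0.7, -0.1, 0], "gripper": 1}, {"rotation": [0, 0, 0], "linear": [-0.6, 0, 0], "gripper": 1}, {"rotation": [0, 0, 0], "linear": [0, 0, 0], "gripper": 1}, {"rotation": [0, 0, 0], "linear": [0, 0, 0], "gripper": 1}]'

```text
clock: 10.5
tcp_pos: [533.4, -14.1, 193.2]
tool_rot: [-0.007, 1.0, -0.0, -0.0]
contact_force: [-0.2, -0.1, -2.8]
opening: 10.6
```

```bash
python3 - <<'E'
from h import *
plan([534,-14,192],181,5)
s=read_camera("scene");cv2.imwrite("pics/scene7.png",s)
cv2.imwrite("pics/c7.png",cv2.resize(s[166:222,262:302],None,fx=10,fy=10,interpolation=cv2.INTER_CUBIC))
E
```

```text
cur [533.4 -14.1 193.2] yaw -179.15 delta tool mm [-0.6  0.1  1.2] turn z rad -0.003 j [-0.27 -0.1  -0.21  1.46 -0.   -0.29] F [-0.2 -0.1 -2.8] op 10.6 t 10.5
```

View pics/c7.png

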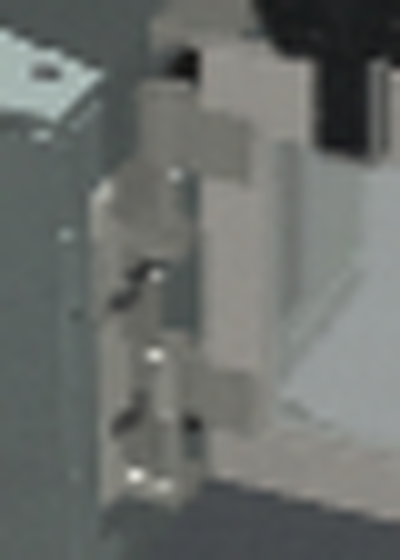

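The upper knuckle spans crop columns 138–197 (axis ~167), and the pin axis is at ~168, so they line up front to back. I'll lower gently, watching the force.

carry_out --increments '[{"rotation": [0, 0, 0], "linear": [0, 0, 0.3], "gripper": 1}, {"rotation": [0, 0, 0], "linear": [0, 0, 0.3], "gripper": 1}, {"rotation": [0, 0, 0], "linear": [0, 0, 0], "gripper": 1}, {"rotation": [0, 0, 0], "linear": [0, 0, 0.1], "gripper": 1}, {"rotation": [0, 0, 0], "linear": [0, 0, 0.1], "gripper": 1}, {"rotation": [0, 0, 0], "linear": [0, 0, 0], "gripper": 1}]'

```text
clock: 11.3
tcp_pos: [533.6, -14.3, 185.3]
tool_rot: [-0.007, 1.0, -0.0, 0.0]
contact_force: [0.8, -0.5, -3.1]
opening: 10.8
```

carry_out --increments '[{"rotation": [0, 0, 0], "linear": [0, 0, 0.1], "gripper": 1}, {"rotation": [0, 0, 0], "linear": [0, 0, 0], "gripper": 1}]'

```text
clock: 11.55
tcp_pos: [533.6, -14.2, 184.3]
tool_rot: [-0.007, 1.0, -0.0, 0.0]
contact_force: [0.9, -0.2, -2.8]
opening: 10.9
```

carry_out --increments '[{"rotation": [0, 0, 0], "linear": [0, 0, 0.1], "gripper": 1}, {"rotation": [0, 0, 0], "linear": [0, 0, 0], "gripper": 1}]'

```text
clock: 11.8
tcp_pos: [533.6, -14.2, 183.3]
tool_rot: [-0.007, 1.0, -0.0, 0.0]
contact_force: [1.5, -1.4, -4.0]
opening: 11.0
```

carry_out --increments '[{"rotation": [0, 0, 0], "linear": [0, 0, 0.1], "gripper": 1}, {"rotation": [0, 0, 0], "linear": [0, 0, 0], "gripper": 1}]'

```text
clock: 12.05
tcp_pos: [533.6, -14.2, 182.3]
tool_rot: [-0.007, 1.0, -0.0, 0.0]
contact_force: [1.5, -1.8, -2.2]
opening: 10.6
```

carry_out --increments '[{"rotation": [0, 0, 0], "linear": [0, 0, 0.1], "gripper": 1}, {"rotation": [0, 0, 0], "linear": [0, 0, 0], "gripper": 1}]'

```text
clock: 12.3
tcp_pos: [533.6, -14.2, 181.3]
tool_rot: [-0.007, 1.0, -0.0, 0.0]
contact_force: [1.5, -1.0, -1.7]
opening: 10.8
```

carry_out --increments '[{"rotation": [0, 0, 0], "linear": [-0.05, 0.2, 0], "gripper": 1}, {"rotation": [0, 0, 0], "linear": [0, 0, 0], "gripper": 1}, {"rotation": [0, 0, 0], "linear": [0, 0, 0], "gripper": 1}]'

```text
clock: 12.68
tcp_pos: [533.8, -13.1, 181.3]
tool_rot: [-0.007, 1.0, -0.001, -0.0]
contact_force: [0.1, -6.8, -2.7]
opening: 11.0
```

carry_out --increments '[{"rotation": [0, 0, 0], "linear": [0, -0.2, 0], "gripper": 1}, {"rotation": [0, 0, 0], "linear": [0, -0.2, 0], "gripper": 1}, {"rotation": [0, 0, 0], "linear": [0, -0.1, 0], "gripper": 1}, {"rotation": [0, 0, 0], "linear": [0, 0, 0], "gripper": 1}, {"rotation": [0, 0, 0], "linear": [0, 0, 0], "gripper": 1}]'

```text
clock: 13.3
tcp_pos: [533.9, -16.9, 181.2]
tool_rot: [-0.007, 1.0, 0.0, -0.0]
contact_force: [0.0, 0.4, -3.4]
opening: 10.7
```

carry_out --increments '[{"rotation": [0, 0, 0], "linear": [0, -0.1, 0], "gripper": 1}, {"rotation": [0, 0, 0], "linear": [0, 0, 0], "gripper": 1}, {"rotation": [0, 0, 0], "linear": [0, 0, 0], "gripper": 1}]'

```text
clock: 13.68
tcp_pos: [534.0, -17.6, 181.2]
tool_rot: [-0.008, 1.0, 0.0, -0.0]
contact_force: [1.1, 5.6, -4.2]
opening: 10.9
```

carry_out --increments '[{"rotation": [0, 0, 0], "linear": [0, -0.1, 0], "gripper": 1}, {"rotation": [0, 0, 0], "linear": [0, 0, 0], "gripper": 1}, {"rotation": [0, 0, 0], "linear": [0, 0, 0], "gripper": 1}]'

```text
clock: 14.05
tcp_pos: [534.0, -18.1, 181.1]
tool_rot: [-0.008, 1.0, 0.001, 0.0]
contact_force: [1.3, 7.5, -4.5]
opening: 11.2
```

carry_out --increments '[{"rotation": [0, 0, 0], "linear": [0, 0.18, 0], "gripper": 1}, {"rotation": [0, 0, 0], "linear": [0, 0.18, 0], "gripper": 1}, {"rotation": [0, 0, 0], "linear": [-0.15, 0, 0], "gripper": 1}, {"rotation": [0, 0, 0], "linear": [0, 0, 0], "gripper": 1}, {"rotation": [0, 0, 0], "linear": [0, 0, 0], "gripper": 1}]'

```text
clock: 14.68
tcp_pos: [535.5, -15.7, 181.3]
tool_rot: [-0.007, 1.0, -0.0, -0.0]
contact_force: [0.1, 0.1, -4.1]
opening: 10.6
```

carry_out --increments '[{"rotation": [0, 0, 0], "linear": [0.3, 0, 0], "gripper": 1}, {"rotation": [0, 0, 0], "linear": [0, 0, 0], "gripper": 1}, {"rotation": [0, 0, 0], "linear": [0, 0, 0], "gripper": 1}]'

```text
clock: 15.05
tcp_pos: [533.0, -15.7, 181.3]
tool_rot: [-0.007, 1.0, -0.0, 0.001]
contact_force: [5.2, -0.1, -6.7]
opening: 10.8
```

carry_out --increments '[{"rotation": [0, 0, 0], "linear": [-0.22, 0, 0], "gripper": 1}, {"rotation": [0, 0, 0], "linear": [0, 0, 0], "gripper": 1}, {"rotation": [0, 0, 0], "linear": [0, 0, 0.15], "gripper": 1}, {"rotation": [0, 0, 0], "linear": [0, 0, 0.15], "gripper": 1}, {"rotation": [0, 0, 0], "linear": [0, 0, 0.1], "gripper": 1}, {"rotation": [0, 0, 0], "linear": [0, 0, 0], "gripper": 1}]'

```text
clock: 15.8
tcp_pos: [534.6, -15.5, 177.1]
tool_rot: [-0.007, 1.0, -0.0, -0.0]
contact_force: [0.8, -0.1, -3.0]
opening: 11.0
```

carry_out --increments '[{"rotation": [0, 0, 0], "linear": [0, 0, 0.15], "gripper": 1}, {"rotation": [0, 0, 0], "linear": [0, 0, 0.15], "gripper": 1}, {"rotation": [0, 0, 0], "linear": [0, 0, 0.1], "gripper": 1}, {"rotation": [0, 0, 0], "linear": [0, 0, 0], "gripper": 1}]'

```text
clock: 16.3
tcp_pos: [534.6, -15.5, 173.2]
tool_rot: [-0.007, 1.0, -0.0, -0.0]
contact_force: [0.5, 0.7, -3.0]
opening: 10.6
```

carry_out --increments '[{"rotation": [0, 0, 0], "linear": [0, 0, 0.1], "gripper": 1}, {"rotation": [0, 0, 0], "linear": [0, 0, 0.1], "gripper": 1}, {"rotation": [0, 0, 0], "linear": [0, 0, 0.1], "gripper": 1}, {"rotation": [0, 0, 0], "linear": [0, 0, 0], "gripper": 1}]'

```text
clock: 16.8
tcp_pos: [534.6, -15.5, 170.2]
tool_rot: [-0.007, 1.0, -0.0, -0.0]
contact_force: [-0.8, -0.1, -3.3]
opening: 10.9
```

```bash
python3 - <<'E'
from h import *
plan([534.7,-15.6,167.7],181,5)
s=read_camera("scene");cv2.imwrite("pics/scene8.png",s)
cv2.imwrite("pics/c8.png",cv2.resize(s[166:222,262:302],None,fx=10,fy=10,interpolation=cv2.INTER_CUBIC))
E
```

```text
cur [534.6 -15.5 170.2] yaw -179.16 delta tool mm [-0.1 -0.1  2.5] turn z rad -0.003 j [-0.27 -0.1  -0.24  1.42 -0.   -0.29] F [-0.8 -0.1 -3.3] op 10.9 t 16.8
```

View pics/c8.png

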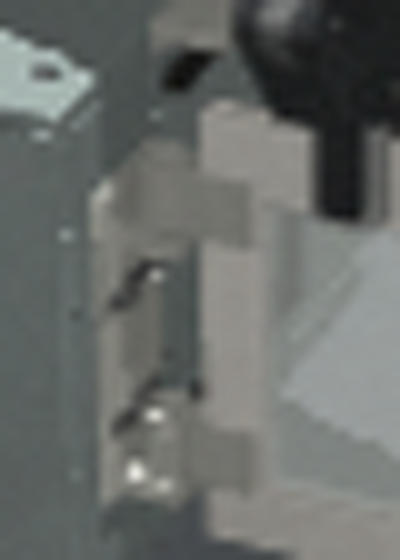

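Both knuckles now cover the pins: upper at about crop (165,195), lower at about (160,450), just above the bracket. I'll lower the last few millimetres slowly until the weight is off.

carry_out --increments '[{"rotation": [0, 0, 0], "linear": [0, 0, 0.1], "gripper": 1}, {"rotation": [0, 0, 0], "linear": [0, 0, 0.05], "gripper": 1}, {"rotation": [0, 0, 0], "linear": [0, 0, 0], "gripper": 1}]'

```text
clock: 17.23
tcp_pos: [534.7, -15.5, 168.7]
tool_rot: [-0.007, 1.0, -0.0, -0.0]
contact_force: [-0.2, 0.2, -2.9]
opening: 10.7
```

carry_out --increments '[{"rotation": [0, 0, 0], "linear": [0, 0, 0.1], "gripper": 1}, {"rotation": [0, 0, 0], "linear": [0, 0, 0], "gripper": 1}, {"rotation": [0, 0, 0], "linear": [0, 0, 0], "gripper": 1}]'

```text
clock: 17.6
tcp_pos: [534.7, -15.5, 167.8]
tool_rot: [-0.007, 1.0, -0.0, -0.0]
contact_force: [0.1, 0.8, -3.4]
opening: 10.7
```

carry_out --increments '[{"rotation": [0, 0, 0], "linear": [0, 0, 0.1], "gripper": 1}, {"rotation": [0, 0, 0], "linear": [0, 0, 0], "gripper": 1}, {"rotation": [0, 0, 0], "linear": [0, 0, 0], "gripper": 1}]'

```text
clock: 17.98
tcp_pos: [534.7, -15.6, 167.5]
tool_rot: [-0.007, 1.0, -0.0, 0.0]
contact_force: [-5.0, 0.8, 5.7]
opening: 10.9
```

Contact came at z≈167.6, against 167.7 predicted for fully down. I'll relax a little and let go.

carry_out --increments '[{"rotation": [0, 0, 0], "linear": [0, 0, -0.06], "gripper": 1}, {"rotation": [0, 0, 0], "linear": [0, 0, 0], "gripper": 1}, {"rotation": [0, 0, 0], "linear": [0, 0, 0], "gripper": 0.6}, {"rotation": [0, 0, 0], "linear": [0, 0, 0], "gripper": 0.4}, {"rotation": [0, 0, 0], "linear": [0, 0, 0], "gripper": 0}, {"rotation": [0, 0, 0], "linear": [0, 0, 0], "gripper": 0}, {"rotation": [0, 0, 0], "linear": [0, 0, 0], "gripper": 0}]'

```text
clock: 18.85
tcp_pos: [534.7, -15.5, 167.4]
tool_rot: [-0.007, 1.0, -0.0, -0.0]
contact_force: [-0.3, -0.7, -0.5]
opening: 42.4
```

```bash
python3 - <<'E'
from h import *
plan([534.7,-15.6,167.7],181,5)
s=read_camera("scene");cv2.imwrite("pics/scene9.png",s)
cv2.imwrite("pics/c9.png",cv2.resize(s[150:230,255:335],None,fx=7,fy=7,interpolation=cv2.INTER_CUBIC))
E
```

```text
cur [534.7 -15.5 167.4] yaw -179.15 delta tool mm [ 0.  -0.1 -0.3] turn z rad -0.003 j [-0.27 -0.09 -0.25  1.42 -0.   -0.29] F [-0.3 -0.7 -0.5] op 42.4 t 18.85
```

View pics/c9.png

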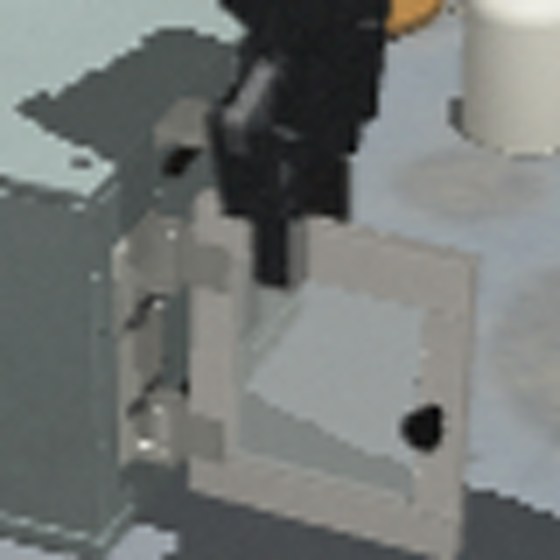

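The door hangs on both pins, open at 90°, with the fingers clear of it. Now I go up and out, shut the fingers, and come down beside the outside face.

carry_out --increments '[{"rotation": [0, 0, 0], "linear": [0, 0, 0], "gripper": 0}, {"rotation": [0, 0, 0], "linear": [0, 0, 0], "gripper": 0}, {"rotation": [0, 0, 0], "linear": [0, 0, -1.5], "gripper": 0}, {"rotation": [0, 0, 0], "linear": [0, 0, -2.5], "gripper": 0}, {"rotation": [0, 0, 0], "linear": [0, 0, -3.5], "gripper": 0}, {"rotation": [0, 0, 0], "linear": [2.0, 2.3, 0], "gripper": 1}, {"rotation": [0, 0, 0], "linear": [2.0, 2.3, 0], "gripper": 1}, {"rotation": [0, 0, 0], "linear": [0, 0, 0], "gripper": 1}]'

```text
clock: 19.9
tcp_pos: [493.6, 30.9, 243.9]
tool_rot: [-0.008, 1.0, -0.0, 0.001]
contact_force: [2.1, -0.1, -0.4]
opening: 0.4
```

```bash
python3 - <<'E'
from h import *
plan([494.7,31,168],181,5)
s=read_camera("scene");cv2.imwrite("pics/scene10.png",s)
cv2.imwrite("pics/c10.png",cv2.resize(s[130:230,250:350],None,fx=5,fy=5,interpolation=cv2.INTER_CUBIC))
E
```

```text
cur [493.6  30.9 243.9] yaw -179.06 delta tool mm [-1.   0.1 75.9] turn z rad -0.001 j [-0.2  -0.22 -0.22  1.57  0.   -0.22] F [ 2.1 -0.1 -0.4] op 0.4 t 19.9
```

View pics/c10.png

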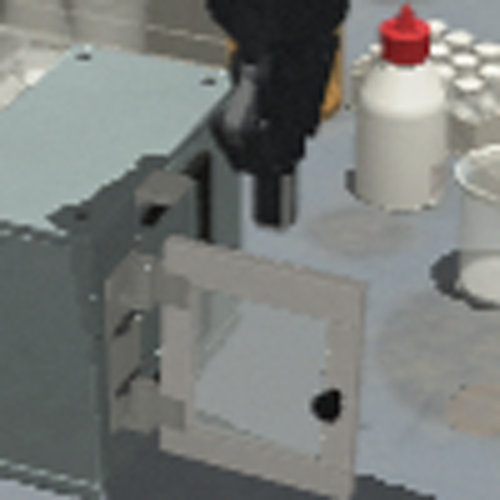

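The door hangs by itself at 90°, its frame upright at crop (160–365, 240–495), and the fingers are above and on its outside. I'll descend and start pushing.

carry_out --increments '[{"rotation": [0, 0, 0], "linear": [0, 0, 2.5], "gripper": 1}, {"rotation": [0, 0, 0], "linear": [0, 0, 2.5], "gripper": 1}, {"rotation": [0, 0, 0], "linear": [0, 0, 1.6], "gripper": 1}, {"rotation": [0, 0, 0], "linear": [0, 0, 1.0], "gripper": 1}, {"rotation": [0, 0, 0], "linear": [0, -0.8, 0], "gripper": 1}, {"rotation": [0, 0, 0], "linear": [0, -0.6, 0], "gripper": 1}, {"rotation": [0, 0, 0], "linear": [0, 0, 0], "gripper": 1}]'

```text
clock: 20.82
tcp_pos: [494.7, 15.2, 167.2]
tool_rot: [-0.007, 1.0, -0.0, 0.001]
contact_force: [0.7, -0.5, -0.1]
opening: 0.0
```

```bash
python3 - <<'E'
from h import *
plan([494.7,31,168],181,5)
for dl,r,d in((.08,105,24),(.03,105,24)):
    print(dl,r*(np.cos(dl)-1)+d*np.sin(dl),-r*np.sin(dl)+d*(np.cos(dl)-1))
E
```

```text
cur [494.7  15.2 167.2] yaw -179.21 delta tool mm [-0.2 15.8 -0.9] turn z rad -0.004 j [-0.23 -0.22 -0.36  1.43 -0.   -0.25] F [ 0.7 -0.5 -0.1] op 0.0 t 20.82
0.08 1.5821318170351857 -8.467801915500267
0.03 0.6726455485035878 -3.160326711286343
```

carry_out --increments '[{"rotation": [0, 0, 0], "linear": [0, -0.8, 0], "gripper": 1}, {"rotation": [0, 0, -0.08], "linear": [0.16, -0.85, 0], "gripper": 1}, {"rotation": [0, 0, -0.08], "linear": [0.16, -0.85, 0], "gripper": 1}, {"rotation": [0, 0, -0.08], "linear": [0.16, -0.85, 0], "gripper": 1}, {"rotation": [0, 0, -0.08], "linear": [0.16, -0.85, 0], "gripper": 1}, {"rotation": [0, 0, -0.08], "linear": [0.16, -0.85, 0], "gripper": 1}]'

```text
clock: 21.58
tcp_pos: [493.9, -35.7, 166.6]
tool_rot: [-0.207, 0.978, -0.0, 0.0]
contact_force: [-0.2, -0.0, 0.6]
opening: 0.2
```

```bash
python3 - <<'E'
from h import *
plan([494.7,31,168],204,5)
s=read_camera("scene");cv2.imwrite("pics/scene11.png",s)
cv2.imwrite("pics/c11.png",cv2.resize(s[130:230,250:350],None,fx=5,fy=5,interpolation=cv2.INTER_CUBIC))
E
```

```text
cur [493.9 -35.7 166.6] yaw -156.08 delta tool mm [-27.7  60.6  -1.4] turn z rad -0.001 j [-0.34 -0.22 -0.36  1.43 -0.   -0.75] F [-0.2 -0.   0.6] op 0.2 t 21.57
```

View pics/c11.png

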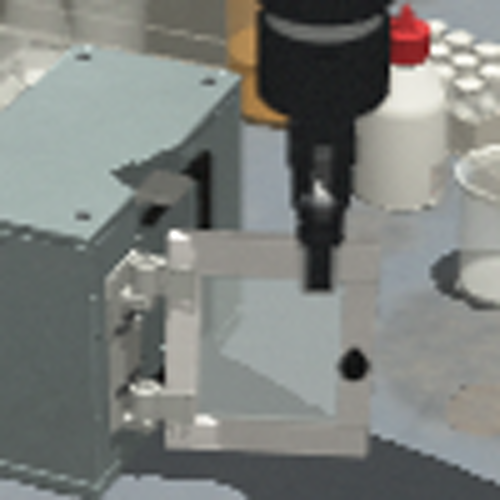

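The door follows the finger, at about 25° of the closing. I'll continue.

carry_out --increments '[{"rotation": [0, 0, -0.08], "linear": [0.16, -0.85, 0], "gripper": 1}, {"rotation": [0, 0, -0.08], "linear": [0.16, -0.85, 0], "gripper": 1}, {"rotation": [0, 0, -0.08], "linear": [0.16, -0.85, 0], "gripper": 1}, {"rotation": [0, 0, -0.08], "linear": [0.16, -0.85, 0], "gripper": 1}, {"rotation": [0, 0, -0.08], "linear": [0.16, -0.85, 0], "gripper": 1}, {"rotation": [0, 0, -0.08], "linear": [0.16, -0.85, 0], "gripper": 1}, {"rotation": [0, 0, -0.06], "linear": [0.12, -0.64, 0], "gripper": 1}]'

```text
clock: 22.5
tcp_pos: [519.6, -87.2, 166.5]
tool_rot: [-0.46, 0.888, -0.0, 0.0]
contact_force: [-0.7, -0.7, -0.0]
opening: -0.1
```

carry_out --increments '[{"rotation": [0, 0, -0.04], "linear": [0.09, -0.42, 0], "gripper": 1}, {"rotation": [0, 0, -0.04], "linear": [0.09, -0.42, 0], "gripper": 1}, {"rotation": [0, 0, -0.04], "linear": [0.09, -0.42, 0], "gripper": 1}, {"rotation": [0, 0, -0.03], "linear": [0.07, -0.32, 0], "gripper": 1}, {"rotation": [0, 0, -0.03], "linear": [0.07, -0.32, 0], "gripper": 1}]'

```text
clock: 23.12
tcp_pos: [533.7, -100.3, 166.4]
tool_rot: [-0.538, 0.843, -0.0, -0.0]
contact_force: [0.4, -0.4, 0.0]
opening: -0.1
```

```bash
python3 - <<'E'
from h import *
plan([577,-120,168],270,5)
s=read_camera("scene");cv2.imwrite("pics/scene12.png",s)
cv2.imwrite("pics/c12.png",cv2.resize(s[130:230,230:330],None,fx=5,fy=5,interpolation=cv2.INTER_CUBIC))
E
```

```text
cur [ 533.7 -100.3  166.4] yaw -114.93 delta tool mm [ -0.3 -47.6  -1.5] turn z rad -0.435 j [-0.43 -0.07 -0.23  1.41 -0.   -1.56] F [ 0.4 -0.4  0. ] op -0.1 t 23.12
```

View pics/c12.png

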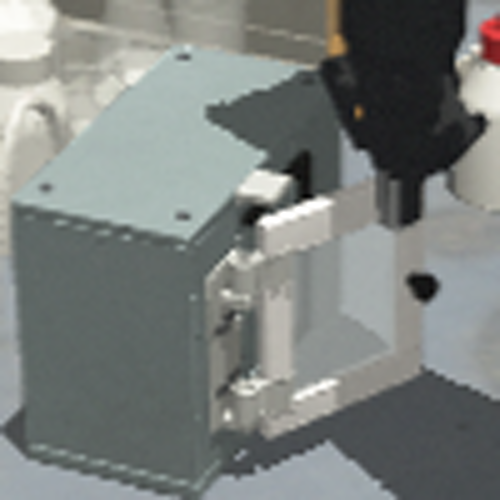

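Door about 25° from shut, top edge passing below the lug at crop (265,185). I'll keep going more slowly.

carry_out --increments '[{"rotation": [0, 0, -0.04], "linear": [0.09, -0.42, 0], "gripper": 1}, {"rotation": [0, 0, -0.04], "linear": [0.09, -0.42, 0], "gripper": 1}, {"rotation": [0, 0, -0.04], "linear": [0.09, -0.42, 0], "gripper": 1}, {"rotation": [0, 0, -0.04], "linear": [0.09, -0.42, 0], "gripper": 1}, {"rotation": [0, 0, -0.04], "linear": [0.09, -0.42, 0], "gripper": 1}, {"rotation": [0, 0, -0.04], "linear": [0.09, -0.42, 0], "gripper": 1}, {"rotation": [0, 0, -0.03], "linear": [0.07, -0.32, 0], "gripper": 1}, {"rotation": [0, 0, -0.02], "linear": [0.05, -0.21, 0], "gripper": 1}]'

```text
clock: 24.18
tcp_pos: [560.6, -115.7, 166.4]
tool_rot: [-0.654, 0.757, -0.0, -0.0]
contact_force: [-0.3, 0.1, 0.3]
opening: 0.3
```

carry_out --increments '[{"rotation": [0, 0, -0.02], "linear": [0.05, -0.21, 0], "gripper": 1}, {"rotation": [0, 0, -0.02], "linear": [0.05, -0.21, 0], "gripper": 1}, {"rotation": [0, 0, -0.02], "linear": [0.05, -0.21, 0], "gripper": 1}]'

```text
clock: 24.55
tcp_pos: [566.7, -118.0, 166.4]
tool_rot: [-0.676, 0.736, -0.0, -0.0]
contact_force: [0.3, -0.6, -0.2]
opening: -0.1
```

```bash
python3 - <<'E'
from h import *
plan([577,-120,168],271,5)
s=read_camera("scene");cv2.imwrite("pics/scene13.png",s)
cv2.imwrite("pics/c13.png",cv2.resize(s[130:230,230:330],None,fx=5,fy=5,interpolation=cv2.INTER_CUBIC))
E
```

```text
cur [ 566.7 -118.   166.4] yaw -94.86 delta tool mm [  1.1 -10.4  -1.6] turn z rad -0.102 j [-0.43  0.04 -0.12  1.41 -0.   -1.92] F [ 0.3 -0.6 -0.2] op -0.1 t 24.55
```

View pics/c13.png

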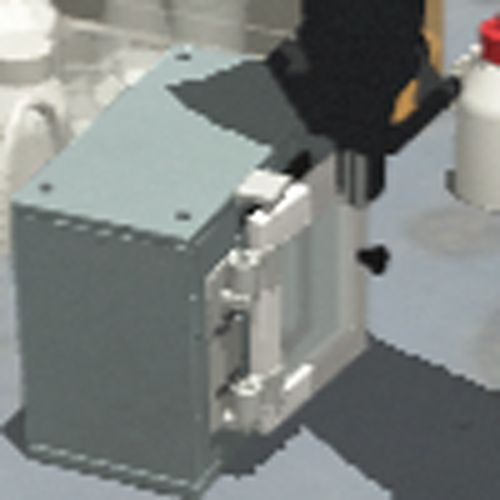

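carry_out --increments '[{"rotation": [0, 0, -0.02], "linear": [0.05, -0.21, 0], "gripper": 1}, {"rotation": [0, 0, -0.02], "linear": [0.05, -0.21, 0], "gripper": 1}, {"rotation": [0, 0, -0.02], "linear": [0.05, -0.21, 0], "gripper": 1}, {"rotation": [0, 0, -0.02], "linear": [0.05, -0.15, 0], "gripper": 1}]'

```text
clock: 25.1
tcp_pos: [574.4, -120.4, 166.4]
tool_rot: [-0.705, 0.709, -0.0, -0.0]
contact_force: [-1.4, -0.2, -0.6]
opening: -0.2
```

carry_out --increments '[{"rotation": [0, 0, -0.02], "linear": [0, -0.15, 0], "gripper": 1}, {"rotation": [0, 0, 0], "linear": [0, 0, 0], "gripper": 1}]'

```text
clock: 25.35
tcp_pos: [575.9, -120.4, 166.4]
tool_rot: [0.712, -0.702, 0.0, 0.0]
contact_force: [1.3, -0.2, 1.0]
opening: -0.0
```

carry_out --increments '[{"rotation": [0, 0, 0], "linear": [0, -0.1, 0], "gripper": 1}, {"rotation": [0, 0, 0], "linear": [0, 0, 0], "gripper": 1}]'

```text
clock: 25.6
tcp_pos: [576.8, -120.4, 166.4]
tool_rot: [0.712, -0.702, 0.0, 0.0]
contact_force: [-1.5, 0.2, 0.1]
opening: -0.0
```

carry_out --increments '[{"rotation": [0, 0, 0], "linear": [0, -0.1, 0], "gripper": 1}, {"rotation": [0, 0, 0], "linear": [0, 0, 0], "gripper": 1}]'

```text
clock: 25.85
tcp_pos: [577.8, -120.3, 166.4]
tool_rot: [0.712, -0.702, 0.0, 0.0]
contact_force: [-0.7, -0.4, 0.2]
opening: 0.4
```

carry_out --increments '[{"rotation": [0, 0, 0], "linear": [0, -0.1, 0], "gripper": 1}, {"rotation": [0, 0, 0], "linear": [0, 0, 0], "gripper": 1}]'

```text
clock: 26.1
tcp_pos: [578.8, -120.4, 166.4]
tool_rot: [0.712, -0.702, 0.0, 0.0]
contact_force: [-1.3, 0.1, 0.5]
opening: -0.1
```

carry_out --increments '[{"rotation": [0, 0, 0], "linear": [0, -0.1, 0], "gripper": 1}, {"rotation": [0, 0, 0], "linear": [0, 0, 0], "gripper": 1}]'

```text
clock: 26.35
tcp_pos: [579.8, -120.3, 166.4]
tool_rot: [0.712, -0.702, 0.0, 0.0]
contact_force: [0.5, 0.4, -0.7]
opening: 0.1
```

```bash
python3 - <<'E'
from h import *
plan([577,-120,168],271,5)
s=read_camera("scene");cv2.imwrite("pics/scene14.png",s)
cv2.imwrite("pics/c14.png",cv2.resize(s[130:230,230:330],None,fx=5,fy=5,interpolation=cv2.INTER_CUBIC))
E
```

```text
cur [ 579.8 -120.3  166.4] yaw -89.2 delta tool mm [-0.4  2.8 -1.6] turn z rad -0.004 j [-0.43  0.08 -0.08  1.41 -0.   -2.01] F [ 0.5  0.4 -0.7] op 0.1 t 26.35
```

View pics/c14.png

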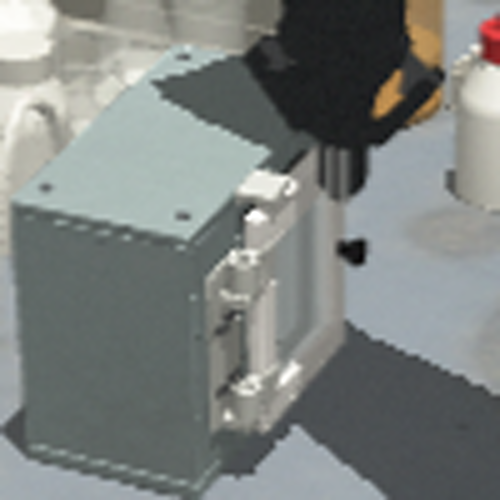

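Nearly shut, with no resistance yet. I'll continue in millimetre steps.

carry_out --increments '[{"rotation": [0, 0, 0], "linear": [0, -0.1, 0], "gripper": 1}, {"rotation": [0, 0, 0], "linear": [0, -0.1, 0], "gripper": 1}, {"rotation": [0, 0, 0], "linear": [0, 0, 0], "gripper": 1}]'

```text
clock: 26.78
tcp_pos: [581.5, -120.3, 166.4]
tool_rot: [0.712, -0.702, -0.0, 0.0]
contact_force: [-2.8, -0.1, 0.2]
opening: 0.0
```

carry_out --increments '[{"rotation": [0, 0, 0], "linear": [0, -0.1, 0], "gripper": 1}, {"rotation": [0, 0, 0], "linear": [0, 0, 0], "gripper": 1}]'

```text
clock: 27.02
tcp_pos: [581.7, -120.3, 166.3]
tool_rot: [0.712, -0.702, -0.001, 0.001]
contact_force: [-9.1, -0.3, 4.6]
opening: 0.1
```

carry_out --increments '[{"rotation": [0, 0, 0], "linear": [0, -0.1, 0], "gripper": 1}, {"rotation": [0, 0, 0], "linear": [0, 0, 0], "gripper": 1}]'

```text
clock: 27.28
tcp_pos: [581.7, -120.3, 166.3]
tool_rot: [0.712, -0.702, -0.002, 0.002]
contact_force: [-13.7, -1.2, 6.9]
opening: -0.1
```

carry_out --increments '[{"rotation": [0, 0, 0], "linear": [0, -0.1, 0], "gripper": 1}, {"rotation": [0, 0, 0], "linear": [0, 0, 0], "gripper": 1}]'

```text
clock: 27.52
tcp_pos: [581.8, -120.3, 166.2]
tool_rot: [0.712, -0.702, -0.002, 0.002]
contact_force: [-19.4, -1.2, 9.3]
opening: -0.0
```

The door met the seal firmly at x≈581.7. I'll back away gently, look, then withdraw.

carry_out --increments '[{"rotation": [0, 0, 0], "linear": [0, 0.15, 0], "gripper": 1}, {"rotation": [0, 0, 0], "linear": [0, 0.15, 0], "gripper": 1}, {"rotation": [0, 0, 0], "linear": [0, 0.3, 0], "gripper": 1}, {"rotation": [0, 0, 0], "linear": [0, 1.0, 0], "gripper": 1}, {"rotation": [0, 0, 0], "linear": [0, 2.0, 0], "gripper": 1}, {"rotation": [0, 0, 0], "linear": [0, 3.0, 0], "gripper": 1}, {"rotation": [0, 0, 0], "linear": [0, 3.0, -2.0], "gripper": 1}, {"rotation": [0, 0, 0], "linear": [0, 3.0, -3.0], "gripper": 1}]'

```text
clock: 28.52
tcp_pos: [457.1, -121.6, 216.1]
tool_rot: [0.712, -0.702, -0.001, 0.0]
contact_force: [-0.4, 0.3, 1.3]
opening: -0.1
```

carry_out --increments '[{"rotation": [0, 0, 0], "linear": [0, 1.0, -3.0], "gripper": 1}, {"rotation": [0, 0, 0], "linear": [0, 0, -2.0], "gripper": 1}, {"rotation": [0, 0, 0], "linear": [0, 0, 0], "gripper": 1}, {"rotation": [0, 0, 0], "linear": [0, 0, 0], "gripper": 1}]'

```text
clock: 29.02
tcp_pos: [448.5, -122.0, 265.4]
tool_rot: [0.712, -0.702, -0.0, 0.0]
contact_force: [0.6, -0.0, -0.9]
opening: -0.4
```

```bash
python3 - <<'E'
from h import *
plan([577,-120,168],271,5)
s=read_camera("scene");cv2.imwrite("pics/scene15.png",s)
t=read_camera("top");cv2.imwrite("pics/top15.png",t)
cv2.imwrite("pics/c15.png",cv2.resize(s[130:230,230:330],None,fx=6,fy=6,interpolation=cv2.INTER_CUBIC))
cv2.imwrite("pics/t15.png",cv2.resize(t[100:260,280:460],None,fx=4,fy=3.7,interpolation=cv2.INTER_CUBIC))
# expected free edge top when shut: hinge +138*u(271), z 175
H=np.array([599.4,-14.5])
for a in(271,268,265):
    for off in((-6,),(6,)):
        u=np.array([np.cos(np.radians(a)),np.sin(np.radians(a))]);n=np.array([-u[1],u[0]])
        P=[*(H+138*u+off[0]*n),175];p=proj("scene",P);print(a,off,((p-[230,130]+.5)*6).round(0),((proj("top",P)-[280,100]+.5)*[4,3.7]).round(0))
E
```

```text
cur [ 448.5 -122.   265.4] yaw -89.2 delta tool mm [  -0.2 -128.6   97.3] turn z rad -0.003 j [-0.55 -0.3  -0.25  1.62 -0.   -2.13] F [ 0.6 -0.  -0.9] op -0.4 t 29.02
271 (-6,) [408. 158.] [364. 337.]
271 (6,) [387. 154.] [363. 319.]
268 (-6,) [421. 161.] [363. 347.]
268 (6,) [400. 156.] [364. 330.]
265 (-6,) [433. 164.] [363. 357.]
265 (6,) [412. 159.] [364. 340.]
```

View pics/c15.png

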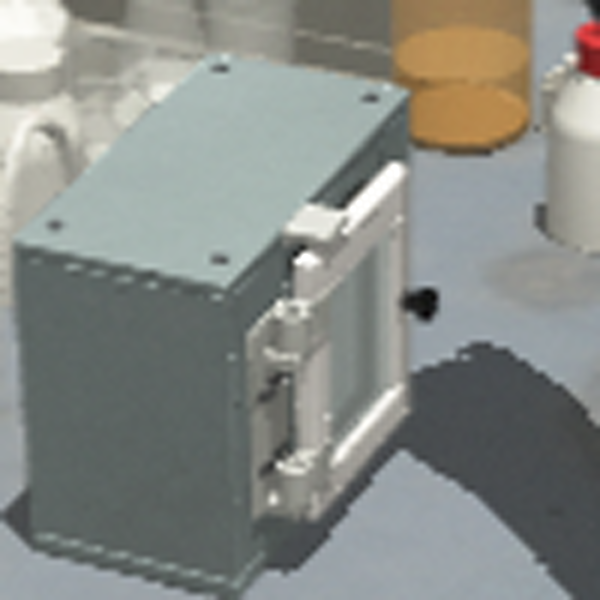

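View pics/t15.png

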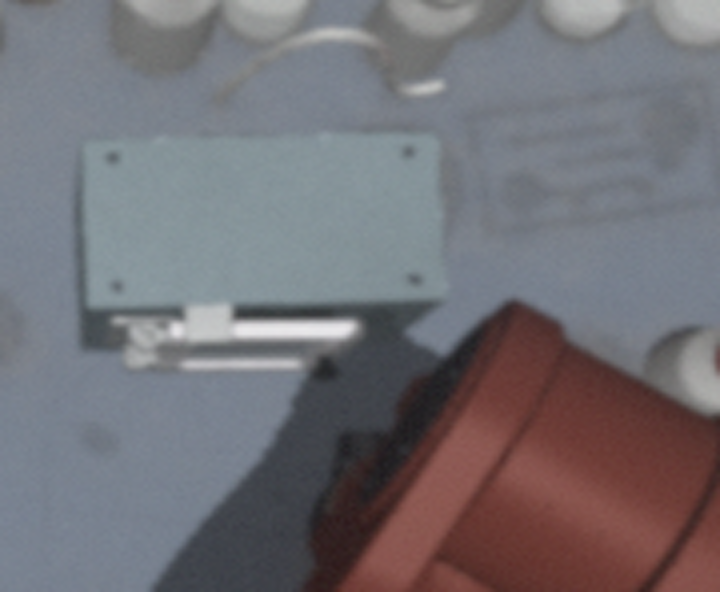

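In the scene crop the free top corner is at about (405,162), against (408,158) predicted for shut. In the top crop the free end spans rows ~319–338, against 319–337 predicted. The door is shut and the arm is clear, so I'll hand in.

```bash
python3 -c "
from workcell import sign_off; print(sign_off())"
```

```text
the job is handed in; nothing more can be done
None
```

The larger door now hangs on both hinge pins and is shut against the seal. I handed the job in at about 29 s of the 72 s allowed; no verdict came back.

**What I did**
- **Hanging:** I pinched the top rail, drew the door out of the holder and turned it to 90° open. The pins sit about 5 mm to the -y side of nominal. I felt for them with up to about 7.5 N sideways, then lowered the door until it rested on the brackets.
- **Shutting:** I let go, the door hung by itself, and I pushed the outside face round with closed fingers until it met the seal. The highest wrist reading was about 22 N, in that last push.

**Last checks**
- **Height:** the door touched down at a tool height of 167.6 mm, against 167.7 mm predicted for fully down.
- **Shut position:** in both cameras the free edge lies within about 1 px of where a shut door should be.
- **Arm:** it is clear of everything.

**Limits and disagreements**
- **Calibration:** the two cameras disagreed by 3–5 mm on the cupboard corners. The final alignment therefore came from the top view and from feeling the pins.
- **Bystanders:** I did not measure the beaker and white bottle again at the end; the arm's path stayed clear of both.

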